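# Set out the tooling at the hand press's die frame

### The job

Swing the small tab on the die frame fully aside and leave it there, then lift the cover plate out of the frame and lay it flat and squarely in the middle of the rubber mat, long sides parallel. Then set the die ring down in the middle of the frame's open pocket and stand the punch, flange down, centred on top of the ring. Stand the lidded tub of pins on the bench close to the left of the mat (left as the robot sees it, +y), level with the mat's middle and about 20 mm clear of its edge, and leave the tape roll where it is.

Things in the scene. Friction and masses are not known exactly. Their poses are not given: they have to be found in the camera images.
- frame: Fixed die frame: dark steel bed 12 mm thick, grey rim (top 20 mm above the bench) round a pocket 100 mm (x) by 68 mm (y), 8 mm deep, filled by the cover at the start. Outside x -76 to +62, y -56 to +56 mm; the wide rim is at -x. Origin: under the pocket's middle, at bench height; z up. Turned by up to 0.3 rad; left, middle or right in the near row.
- tab (a joint): Flat dark steel swing tab on the frame's -x rim, 21 to 27 mm above the bench, turning about a vertical axis at frame x = -64, y = 0 mm. 0: points to the frame's +x, holding the cover (starts at 0 to 0.35 rad); grows anticlockwise from above, tip towards the frame's +y; 1.57: fully aside, along the rim (stop 1.75). Stays where left; about 1 N at its pin turns it.
- tab_pin (a point): The upright round steel pin on the tab, 9 mm in diameter, 30 mm from the tab's axis, reaching from 27 to 50 mm above the bench; the point is on its axis 38 mm above the bench. Pinch it or push it sideways to turn the tab.
- cover: Loose aluminium cover plate, 96 mm (x) by 64 mm (y) by 6 mm, 0.13 kg, lying in the frame's pocket with 2 mm play. An upright grip fin stands in its middle, 30 mm along x, 10 mm thick along y, its top 30 mm above the plate's underside. Origin: centre of the underside; z up.
- mat: Fixed black rubber mat, 120 mm along x, 100 mm along y, 4 mm thick, always square to the bench (x away from the robot, y to the robot's left). Origin: centre of the underside. In any of the three places of the near row.
- die: Loose plain steel die ring standing flat: outside diameter 44 mm, height 30 mm, with a 14 mm hole down its middle; about 0.3 kg. Origin: centre of the underside; z up.
- punch: Loose turned steel punch standing upright on its flange: flange 36 mm in diameter and 10 mm high, above it a shank 24 mm in diameter; 50 mm high in all; about 0.2 kg. Origin: centre of the flange's underside; z up.
- tub: Loose round clear tub of steel pins with its white lid fast on: 58 mm in diameter, 34 mm high, about 0.12 kg. Origin: centre of the underside; z up.
- tape: Bystander: loose brown roll of tape lying flat among the tools, 96 mm outside, 76 mm inside, 45 mm high. Origin: centre of the underside. Not to be moved.
There are look-alikes about, which are no part of the job. Leave any blue look-alike of the die alone. There is more than one size of the cover; the one meant has the size given above.

How it is judged:
By the outcome, as a careful person would: the job done as asked, in the order asked, and still so for the second after the job is handed in, with the robot touching nothing.
It also fails if it takes over 109 s, if anything falls off the work surface, if the arm or the gripper's body presses on something with over 40 N, if the wrist force passes 120 N, or if a joint passes its speed limit or range.

### The arm

A 6-joint arm with a two-finger parallel gripper is mounted at the origin on the work surface. World frame = base frame: x ahead of the robot, y to its left, z up, the work surface at z = 0. Lengths are in m, angles in rad, forces in N, time in s.
With the tool pointing down it reaches from about 0.275 to 0.725 m from the base axis. Payload 15.9 kg.
Tool frame: the origin (TCP) lies between the finger pads; the fingertips stand 22 mm ahead of it and the grasp point (between the pads) lies 3 mm ahead of it; x points along the fingers, z is the direction in which the jaws open and shut, and the axes are right-handed (so a half turn about x gives the same grasp; the last joint's range is limited). The gripper opens to 85 mm and grips with 20 to 120 N. Pads are 22 mm wide; open, the fingers measure 114 mm over their backs; the gripper's body (76 mm by 85 mm) begins 54 mm behind the grasp point. The pads swing forward as they close: fully open they stand 13 mm farther back than shut.
Start: joints at [1.104, 0.213, -0.034, 1.323, 0, 1.571], TCP at [0.225, 0.446, 0.228] pointing down, gripper open.
Joint ranges: [-2.98, 2.98], [-0.74, 1.72], [-1.14, 1.35], [-2.1, 2.04], [-1.57, 1.44], [-3.14, 3.14]. Speed limits (rad/s): [1.89, 1.89, 2.39, 2.57, 3.14, 3.14].

### API

Orientations are given as a 3x3 rotation matrix whose columns are the frame's x, y, z axes.
In Python, from plant import readout, eyes, arm gives the robot as it stands.
- The arm moves only by the shell command python3 -m inch 'ROWS' [FORCE]. ROWS is JSON, one flat list of numbers, 5 for each row, row after row: the shift along the tool's x, y, z in m, then the turn about the tool's x in units of 5 degrees (1.0 is 5 degrees), then the finger opening in m, from 0 to 0.0854. In form: [tx, ty, tz, spin, fingers, tx, ty, tz, spin, fingers, ...]. A call has 1 to 10 rows; each row is the pose to reach, as a shift and turn from the pose measured when the call began, along the tool's axes at that moment; what a row does not reach only later rows make up. A row lasts 1/8 s, in which the tool goes at most 62.5 mm and 10.7 degrees, less where a joint would pass 70% of its speed; a pose out of reach is approached as far as the arm can. A call with a gripper value outside its range is refused whole. The fingers move at their own pace and stop on an object; FORCE is the grip in N (left out, the last holds). Time passes only in rows, so rows that repeat a pose let the fingers close. It gives the time, the measured TCP pose, the force and the opening at its end, in the units of the state.
- readout.get_state(): the state, without advancing time (a new reading comes with each control period).
- eyes.snapshot(name): name is "scene" or "top" or "wrist"; returns (picture, depth): 384x512x3 uint8, red, green, blue; 384x512 float32, m along the optical axis (not along the pixel's ray), 0 where there is no reading.
- eyes.get_calibration(name): a dict with "K" (3x3 intrinsics, pixels), "xyz" and "attitude" of the camera in the world. Camera axes: x right, y down, z forward; pixel columns grow to the right and rows downward; lengths in m; the calibration is good to about 2 mm. The wrist camera is an equidistant fisheye: a pixel r from the principal point sees the ray r / f radians off the axis. A picture is of the moment at which its call begins: read the wrist's pose just before it. get_calibration takes no time and is no camera call; for the wrist camera it gives the pose at the moment of the call.
- arm.sign_off(): hands the job in, once; it reports no verdict.
Trained networks look in the newest picture that a camera, given by its name, has taken for a name from the list of things; names that differ only in an ending like _2 or _b are one class to them, and where a whole thing is asked for, a point or a joint stands for the part that bears it (a point fixed in the world has none). Each returns a list of dicts, best first, with "score" (0 to 1); they miss things now and then, are a little off and sometimes report something else, mostly with a low value. They report only what shows in the picture. A call takes as long as a camera call. They do not tell look-alikes from the thing itself.
- eyes.look_for(camera, thing): "box" ([left, top, right, bottom] in pixels, round what is visible of it).
- eyes.mark_of(camera, thing): "uv" ([column, row] in pixels: a listed point, or the origin of a listed thing).
The state is a dict: "clock": time; "joint_positions": joint angles; "qd": joint speeds; "effort": joint torques, N m; "tcp_pos": TCP position; "ee_rot": TCP orientation; "wrist_force": force on the tool from outside, world axes, zero at the start; "wrist_torque": the same for the moment, N m; "gripper_width": finger opening in m.
Only numpy, scipy, OpenCV 4.12 (cv2) and the standard library are available. Lean on these libraries where they do the work, as an engineer would, in place of code of your own. Each camera call takes 0.05 s, during which the arm holds its last target. There are 200 camera calls.

## Working session

There is one attempt and no reset: what is moved stays moved. The work goes in short steps, Python scripts to look and compute and a shell command to move; the robot and the scene stay as the last step left them, time stands still between calls to the robot, and variables do not carry over. Pictures are saved under pics/ and viewed, about 12 in all and at most 16, crops included, and the job is handed in when it is done.

```bash
mkdir -p pics
cat > h.py <<'E'
import numpy as np, cv2
from plant import readout, eyes, arm
def snap(n,f=None):
    c=eyes.get_calibration(n); p,d=eyes.snapshot(n)
    if f: cv2.imwrite('pics/'+f,p[:,:,::-1])
    return p,d,{k:np.array(c[k]) for k in ('K','xyz','attitude')}
def ray(c,uv,fish=False):
    K=c['K']; x=(uv[0]-K[0,2])/K[0,0]; y=(uv[1]-K[1,2])/K[1,1]
    if fish:
        r=np.hypot(x,y)+1e-9; v=np.array([x/r*np.sin(r),y/r*np.sin(r),np.cos(r)])
    else: v=np.array([x,y,1.])
    return c['attitude']@v
def atz(c,uv,z,fish=False):
    v=ray(c,uv,fish); return c['xyz']+v*(z-c['xyz'][2])/v[2]
def cloud(c,d,fish=False):
    h,w=d.shape; u,v=np.meshgrid(np.arange(w),np.arange(h)); K=c['K']
    x=(u-K[0,2])/K[0,0]; y=(v-K[1,2])/K[1,1]
    if fish:
        r=np.hypot(x,y)+1e-9; t=np.tan(np.minimum(r,1.5))/r; x=x*t;y=y*t
    P=np.stack([x*d,y*d,d],-1); W=P@c['attitude'].T+c['xyz']; W[d==0]=np.nan
    return W
def tool(p, s=None):
    "world point -> shift in current tool axes, from TCP"
    s=s or readout.get_state(); return np.array(s['ee_rot']).T@(np.array(p)-np.array(s['tcp_pos']))
E
cat > a.py <<'E'
from h import *
np.set_printoptions(precision=4,suppress=True)
s=readout.get_state(); print(s['clock'],s['tcp_pos'],s['ee_rot'])
for n in('top','scene'):
    p,d,c=snap(n,n+'0.png'); print(n,c['K'].tolist(),c['xyz'],c['attitude'].tolist())
    np.savez(n+'0.npz',p=p,d=d)
    for t in ['frame','tab','tab_pin','cover','mat','die','punch','tub','tape']:
        m=eyes.mark_of(n,t); b=eyes.look_for(n,t)
        z=.038 if t=='tab_pin' else 0
        print(t,[(np.round(k['uv'],1).tolist(),round(k['score'],2),atz(c,k['uv'],z)[:2].round(4).tolist()) for k in m[:3]],[(np.round(k['box']).tolist(),round(k['score'],2)) for k in b[:3]])
E
python3 a.py
```

```text
0.0 [0.2248 0.4462 0.227 ] [[-0.0005 -0.893   0.45  ]
 [-0.0009  0.45    0.893 ]
 [-1.      0.0001 -0.0011]]
top [[465.2619233045539, 0.0, 254.78725880293618], [0.0, 465.2619233045539, 196.9872478330023], [0.0, 0.0, 1.0]] [0.3526 0.0151 0.9631] [[-0.016827738930030298, -0.9822896428541016, 0.18661158791474977], [-0.9997058477745863, 0.013269336558195616, -0.02030129632809902], [0.017465541153903558, -0.18689832061542713, -0.9822239931010313]]
frame [([253.7, 228.3], 0.8, [0.4693, -0.0015])] [([218.0, 189.0, 290.0, 271.0], 0.86)]Traceback (most recent call last):
  File "a.py", line 8, in <module>
    m=eyes.mark_of(n,t); b=eyes.look_for(n,t)
ValueError: it knows: cover, die, frame, mat, punch, tab_pin, tape, tub
```

```bash
sed -i "s/'tab',//" a.py; python3 a.py
```

```text
0.15 [0.2249 0.4463 0.2271] [[-0.0004 -0.893   0.4501]
 [-0.0007  0.4501  0.893 ]
 [-1.      0.     -0.0008]]
top [[465.2619233045539, 0.0, 254.78725880293618], [0.0, 465.2619233045539, 196.9872478330023], [0.0, 0.0, 1.0]] [0.3526 0.0151 0.9631] [[-0.016827738930030298, -0.9822896428541016, 0.18661158791474977], [-0.9997058477745863, 0.013269336558195616, -0.02030129632809902], [0.017465541153903558, -0.18689832061542713, -0.9822239931010313]]
frame [([251.3, 230.3], 0.85, [0.4652, 0.0036])] []
tab_pin [([256.5, 244.3], 0.71, [0.4327, -0.0058])] [([371.0, 133.0, 397.0, 164.0], 0.5), ([252.0, 239.0, 268.0, 264.0], 0.49)]
cover [([256.0, 226.6], 0.65, [0.4728, -0.0063]), ([178.3, 304.8], 0.65, [0.3168, 0.1529])] [([236.0, 203.0, 274.0, 254.0], 0.97), ([142.0, 275.0, 218.0, 336.0], 0.91)]
mat [([385.0, 239.0], 0.58, [0.4429, -0.2745])] [([361.0, 210.0, 412.0, 268.0], 0.96)]
die [([134.3, 145.2], 0.78, [0.6521, 0.2515]), ([154.7, 106.1], 0.63, [0.7402, 0.21])] [([120.0, 132.0, 142.0, 157.0], 0.89), ([139.0, 93.0, 162.0, 116.0], 0.73)]
punch [([292.2, 152.3], 0.66, [0.6323, -0.0869])] [([
[... 903 characters left out ...]
, 283.2], 0.67, [0.4462, -0.2777])] [([136.0, 256.0, 196.0, 310.0], 0.9), ([196.0, 176.0, 252.0, 222.0], 0.31)]
die [([341.9, 180.7], 0.65, [0.7293, 0.2089]), ([317.8, 162.9], 0.64, [0.644, 0.2372]), ([164.3, 280.3], 0.32, [0.4413, -0.2717])] [([339.0, 169.0, 357.0, 188.0], 0.73), ([314.0, 148.0, 332.0, 166.0], 0.49)]
punch [([263.9, 249.9], 0.64, [0.626, -0.0857]), ([229.4, 203.7], 0.51, [0.4793, -0.0025]), ([210.8, 192.0], 0.18, [0.414, 0.0081])] [([259.0, 238.0, 273.0, 256.0], 0.6), ([196.0, 176.0, 252.0, 221.0], 0.21)]
tub [([215.1, 188.0], 0.71, [0.4181, 0.0253])] [([219.0, 306.0, 243.0, 331.0], 0.72)]
tape [([298.3, 199.7], 0.57, [0.644, 0.0947])] [([281.0, 176.0, 322.0, 212.0], 0.69)]
```

```bash
python3 -c "
import cv2
a=cv2.imread('pics/top0.png');cv2.imwrite('pics/top0b.png',cv2.resize(a,(800,600)))"
```

```text
(no output)
```

View pics/top0b.png

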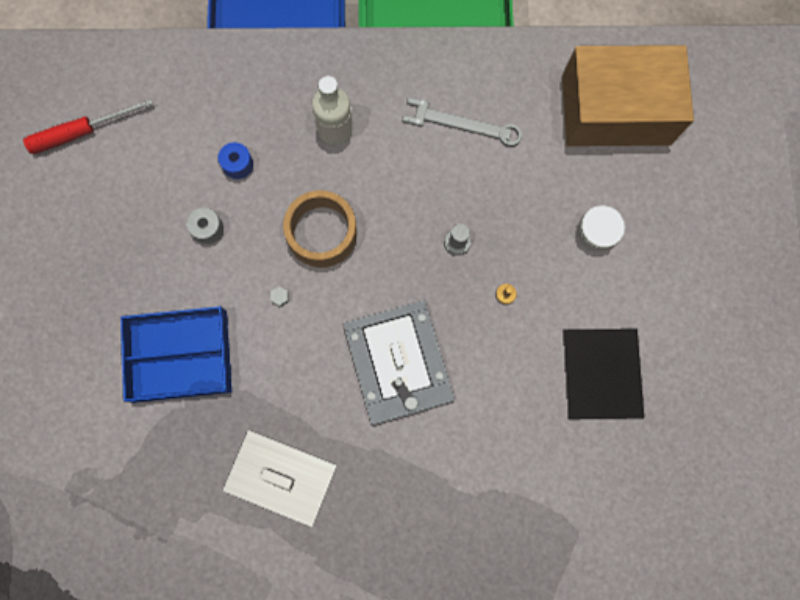

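View pics/scene0.png

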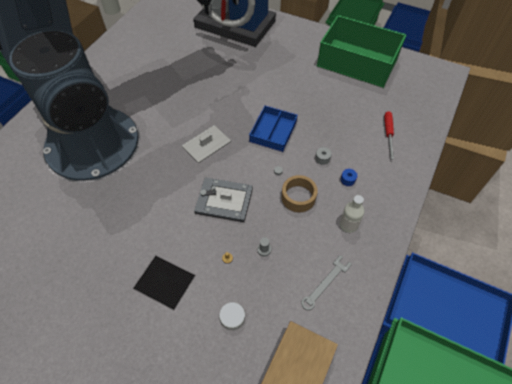

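Top view (800x600): frame at (398,360) with yaw ≈ +0.2 and the tab near its axis. Grey die at (204,224) beside a blue look-alike, punch (458,238), tub (602,228), mat (604,374). The larger look-alike cover is at (280,478). Next, precise fits on orthorectified patches.

```bash
cat > fit.py <<'E'
from h import *
def ortho(p,c,z,cx,cy,half,mm=0.5):
    n=int(2*half/mm*1000)
    # row grows -x, col grows -y
    r,q=np.mgrid[0:n,0:n]; X=cx+half-r*mm/1000; Y=cy+half-q*mm/1000
    W=np.stack([X,Y,np.full_like(X,z)],-1)-c['xyz']; C=W@c['attitude']
    u=C[...,0]/C[...,2]*c['K'][0,0]+c['K'][0,2]; v=C[...,1]/C[...,2]*c['K'][1,1]+c['K'][1,2]
    return cv2.remap(p,u.astype(np.float32),v.astype(np.float32),cv2.INTER_CUBIC)
def back(px,cx,cy,half,mm=0.5): return cx+half-px[1]*mm/1000, cy+half-px[0]*mm/1000
E
cat > b.py <<'E'
from fit import *
tiles=[]
for n in('top','scene'):
    p=np.load(n+'0.npz')['p']; c=eyes.get_calibration(n); c={k:np.array(c[k]) for k in('K','xyz','attitude')}
    for nm,z,cx,cy,half,lo,hi in [('mat',.004,.445,-.276,.09,0,50),('cover',.018,.47,-.002,.085,190,256),('tub',.034,.625,-.283,.05,215,256)]:
        o=ortho(p,c,z,cx,cy,half); g=cv2.GaussianBlur(cv2.cvtColor(o,cv2.COLOR_RGB2GRAY),(3,3),0)
        m=((g>=lo)&(g<hi)).astype(np.uint8)
        cs,_=cv2.findContours(m,cv2.RETR_EXTERNAL,cv2.CHAIN_APPROX_NONE); k=max(cs,key=cv2.contourArea)
        R=cv2.minAreaRect(cv2.convexHull(k)); b=back(R[0],cx,cy,half); (e,_r)=cv2.minEnclosingCircle(k)
        print(n,nm,np.round(b,4),np.array(R[1])*.5,R[2],'circ',np.round(back(e,cx,cy,half),4),_r*.5)
    for z,cx,cy in [(.02,.465,0),(.03,.64,.245),(.05,.62,-.086)]:
        tiles.append(cv2.resize(ortho(p,c,z,cx,cy,.075 if cy==0 else .04),(260,260),interpolation=cv2.INTER_CUBIC))
cv2.imwrite('pics/tiles.png',np.vstack([np.hstack(tiles[:3]),np.hstack(tiles[3:])])[:,:,::-1])
E
python3 b.py
```

```text
top mat [ 0.443 -0.275] [ 99.4083252  117.73778534] 0.2535194754600525 circ [ 0.4432 -0.2748] 75.9581298828125
top cover [ 0.468 -0.001] [95.38737488 63.33273315] 74.80911254882812 circ [ 0.4682 -0.001 ] 55.6751594543457
top tub [ 0.6378 -0.2795] [54.5 55. ] 90.0 circ [ 0.6378 -0.2795] 27.83168601989746
scene mat [ 0.4435 -0.2755] [116.  96.] 90.0 circ [ 0.4435 -0.2752] 74.10681915283203Traceback (most recent call last):
  File "b.py", line 8, in <module>
    cs,_=cv2.findContours(m,cv2.RETR_EXTERNAL,cv2.CHAIN_APPROX_NONE); k=max(cs,key=cv2.contourArea)
                                                                        ~~~^^^^^^^^^^^^^^^^^^^^^^^^
ValueError: max() iterable argument is empty
```

```bash
sed -i "s/190,256),/190 if n=='top' else 165,256),/; s/215,256)/215 if n=='top' else 180,256)/; s/; k=max/\n        if not cs: print('none',nm,g.max()); continue\n        k=max/" b.py; python3 b.py
```

```text
top mat [ 0.443 -0.275] [ 99.4083252  117.73778534] 0.2535194754600525 circ [ 0.4432 -0.2748] 75.9581298828125
top cover [ 0.468 -0.001] [95.38737488 63.33273315] 74.80911254882812 circ [ 0.4682 -0.001 ] 55.6751594543457
top tub [ 0.6378 -0.2795] [54.5 55. ] 90.0 circ [ 0.6378 -0.2795] 27.83168601989746
scene mat [ 0.4435 -0.2755] [116.  96.] 90.0 circ [ 0.4435 -0.2752] 74.10681915283203
scene cover [ 0.4681 -0.0008] [93.23710632 61.4616127 ] 74.64986419677734 circ [ 0.4682 -0.0008] 54.5401725769043
scene tub [ 0.6375 -0.2792] [52.  52.5] 90.0 circ [ 0.6378 -0.2789] 26.83019256591797
```

View pics/tiles.png

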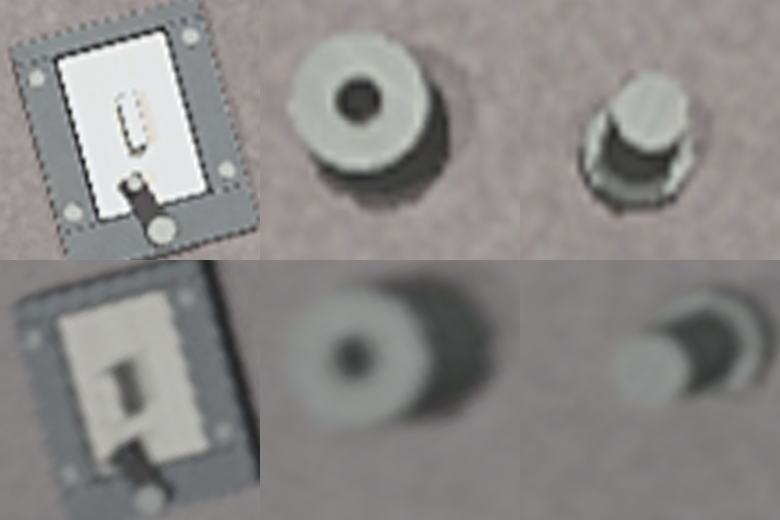

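Both cameras agree to about 0.5 mm. Tiles: tab disc at (161,230), pin at (134,183), so the tab angle is about 0.30 rad. Die top at (359,101), punch top at (654,111).

```bash
cat > to.py <<'E'
import sys
from h import *
def go(targets):
    """targets: [x,y,z,azimuth_deg of jaw axis]"""
    s=readout.get_state(); R=np.array(s['ee_rot']); az=np.degrees(np.arctan2(R[1,2],R[0,2]))
    print('t',s['clock'],'tcp',np.round(s['tcp_pos'],4),'az',az.round(1),'w',round(s['gripper_width'],4),'F',np.round(s['wrist_force'],1),'tilt',np.round(R[:,0],3),'j',np.round(s['joint_positions'],2))
    for t in targets: print(np.round(tool(t[:3],s),4), 'spin',round(-(t[3]-az)/5,2))
if __name__=='__main__': go(eval(sys.argv[1]))
E
python3 to.py '[[.4282,-.004,.15,-57.6],[.4282,-.004,.053,-57.6]]'
```

```text
t 1.85 tcp [0.225  0.4465 0.2275] az 63.3 w 0.0852 F [ 0.7  0.1 -0.5] tilt [ 0.  0. -1.] j [ 1.1   0.21 -0.03  1.32  0.    1.57]
[ 0.0775 -0.3842 -0.3109] spin 24.17
[ 0.1745 -0.3842 -0.3109] spin 24.17
```

```bash
python3 -m inch '[0.0775,-0.3842,-0.3109,24.17,0.034, 0.0775,-0.3842,-0.3109,24.17,0.034, 0.0775,-0.3842,-0.3109,24.17,0.034, 0.0775,-0.3842,-0.3109,24.17,0.034, 0.0775,-0.3842,-0.3109,24.17,0.034, 0.0775,-0.3842,-0.3109,24.17,0.034, 0.0775,-0.3842,-0.3109,24.17,0.034, 0.0775,-0.3842,-0.3109,24.17,0.034, 0.0775,-0.3842,-0.3109,24.17,0.034, 0.0775,-0.3842,-0.3109,24.17,0.034]' 30
python3 to.py '[[.4282,-.004,.15,-57.6],[.4282,-.004,.053,-57.6]]'
python3 - <<'E'
from h import *
p,d,c=snap('wrist','w1.png')
for k in eyes.mark_of('wrist','tab_pin')[:3]: print(k, atz(c,k['uv'],.038,True))
E
```

```text
clock: 3.1
tcp_pos: [0.4282, -0.005, 0.1498]
ee_rot: [[-0.0, 0.703, 0.711], [0.0, 0.711, -0.703], [-1.0, -0.0, -0.0]]
wrist_force: [-0.2, 0.7, 0.5]
gripper_width: 0.0338
t 3.1 tcp [ 0.4282 -0.005   0.1498] az -44.7 w 0.0338 F [-0.2  0.7  0.5] tilt [-0.  0. -1.] j [-0.01  0.1  -0.37  1.1   0.    2.34]
[-0.0002  0.0007 -0.0008] spin 2.59
[ 0.0968  0.0007 -0.0007] spin 2.59
```

View pics/w1.png

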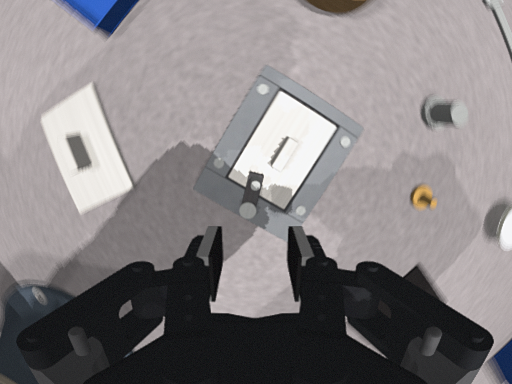

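Wrist view: pin at (256,185), pivot at (248,210), fingers straddling the line at (212,245) and (294,245). This is consistent, so I'll finish the turn, descend and pinch.

```bash
python3 - <<'E'
from h import *
c=eyes.get_calibration('wrist'); c={k:np.array(c[k]) for k in('K','xyz','attitude')}
print(atz(c,(256,184),.05,True),atz(c,(248,210),.028,True))
E
python3 -m inch '[0,0.0007,-0.0008,2.58,0.034, 0,0.0007,-0.0008,2.58,0.034, 0.05,0.0007,-0.0008,2.58,0.034, 0.0968,0.0007,-0.0008,2.58,0.034, 0.0968,0.0007,-0.0008,2.58,0.034, 0.0968,0.0007,-0.0008,2.58,0.004, 0.0968,0.0007,-0.0008,2.58,0.004, 0.0968,0.0007,-0.0008,2.58,0.004, 0.0968,0.0007,-0.0008,2.58,0.004, 0.0968,0.0007,-0.0008,2.58,0.004]' 30
python3 - <<'E'
from to import *
A=np.array([.4063,-.0179])
s=readout.get_state(); p=np.array(s['tcp_pos'])[:2]; v=p-A; a0=np.arctan2(v[1],v[0]); r=np.hypot(*v); print('a0',a0,r)
R=np.array(s['ee_rot']); az=np.degrees(np.arctan2(R[1,2],R[0,2]))
ds=np.radians([8,16,24,32,40,48,56,64,70,75])
go([[*(A+r*np.array([np.cos(a0+d),np.sin(a0+d)])),.053,az+np.degrees(d)] for d in ds])
E
```

```text
[ 0.43324923 -0.0005658   0.05      ] [ 0.40641286 -0.0173523   0.028     ]
clock: 4.45
tcp_pos: [0.4282, -0.0033, 0.0534]
ee_rot: [[0.0, 0.841, 0.541], [0.0, 0.541, -0.841], [-1.0, 0.0, 0.0]]
wrist_force: [0.6, 0.2, -0.1]
gripper_width: 0.0039
a0 0.5886459271265141 0.026358789436494095
t 4.45 tcp [ 0.4282 -0.0033  0.0534] az -57.3 w 0.0039 F [ 0.6  0.2 -0.1] tilt [ 0.  0. -1.] j [-0.01  0.18 -0.54  0.85  0.    2.56]
[ 0.0004 -0.0003 -0.0037] spin -1.6
[ 0.0004 -0.0011 -0.0072] spin -3.2
[ 0.0004 -0.0025 -0.0107] spin -4.8
[ 0.0004 -0.0042 -0.0139] spin -6.4
[ 0.0004 -0.0065 -0.0168] spin -8.0
[ 0.0004 -0.0091 -0.0194] spin -9.6
[ 0.0004 -0.012  -0.0216] spin -11.2
[ 0.0004 -0.0152 -0.0234] spin -12.8
[ 0.0004 -0.0178 -0.0245] spin -14.0
[ 0.0004 -0.02   -0.0251] spin -15.0
```

The opening went to 3.9 mm, so the pin isn't between the pads. I'll look.

Run:
```python
from fit import *
p,d,c=snap('wrist'); p2,d2,c2=snap('scene'); p3,d3,c3=snap('top')
o=ortho(p2,c2,.05,.43,0,.07); o3=ortho(p3,c3,.05,.43,0,.07)
cv2.imwrite('pics/w2.png',np.hstack([cv2.resize(p[100:340,140:400],(400,370)),cv2.resize(o,(370,370))])[:,:,::-1])
```

```text
(no output)
```

View pics/w2.png

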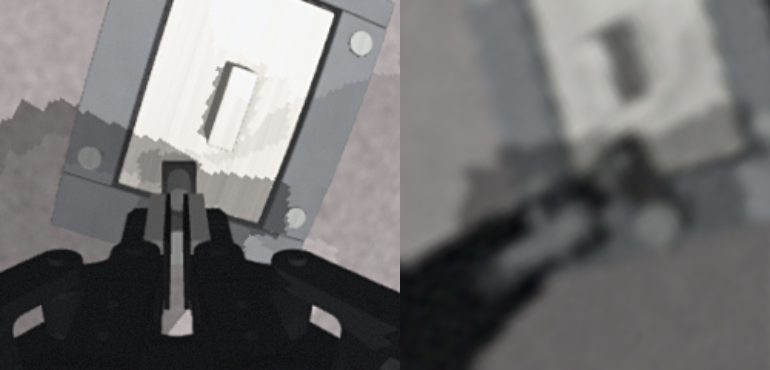

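Run:
```python
from h import *
np.set_printoptions(precision=4,suppress=True,linewidth=150)
p,d,c=snap('wrist'); W=cloud(c,d,True)
print(c['xyz'],c['attitude'])
for v in range(196,300,6): print(v,d[v,256],W[v,256], W[v,246],W[v,266])
print(atz(c,(256,220),.05,True))
```

```text
[0.4828 0.0326 0.2002] [[ 0.5412 -0.8123 -0.2174]
 [-0.8409 -0.5225 -0.1413]
 [ 0.0012  0.2592 -0.9658]]
196 0.1884146 [0.4403 0.0039 0.0189] [0.4366 0.009  0.0178] [ 0.4438 -0.0014  0.0194]
202 0.18884194 [0.4371 0.0018 0.0194] [0.4334 0.007  0.0188] [ 0.4402 -0.0038  0.0182]
208 0.1814249 [0.4359 0.0011 0.0275] [0.4326 0.0062 0.0275] [ 0.4392 -0.0041  0.0274]
214 0.17020267 [0.436  0.0012 0.0391] [0.4289 0.0039 0.0263] [ 0.4357 -0.0064  0.0267]
220 0.16109547 [0.4358 0.0012 0.0485] [0.426  0.0021 0.0275] [ 0.4327 -0.0083  0.0278]
226 0.16044286 [ 0.4334 -0.0004  0.05  ] [0.4348 0.0065 0.0626] [ 0.4405 -0.0015  0.0637]
232 0.16064978 [ 0.4306 -0.0022  0.0507] [0.435  0.0064 0.0707] [ 0.44   -0.0016  0.0703]
238 0.18547426 [ 0.4195 -0.0095  0.0286] [0.435  0.0062 0.0772] [ 0.4397 -0.0015  0.0769]
244 0.18838488 [ 0.4153 -0.0122  0.0269] [0.4349 0.006  0.0833] [ 0.44   -0.0009  0.0844]
250 0.18548985 [ 0.4132 -0.0136  0.0305] [0.4348 0.0058 0.0888] [ 0.4396 -0.001   0.0896]
256 0.18650189 [ 0.4096 -0.0159  0.0306] [0.4351 0.0057 0.0945] [ 0.4396 -0.0008  0.0952]
262 0.18691088 [ 0.4062 -0.018   0.0313] [0.4324 0.0041 0.0939] [ 0.4401 -0.0002  0.1015]
268 0.18876497 [ 0.4022 -0.0207  0.0307] [0.4307 0.003  0.0953] [ 0.4397 -0.0003  0.1054]
274 0.22345486 [ 0.3834 -0.033   0.0008] [0.4278 0.0012 0.0943] [ 0.4375 -0.0017  0.1053]
280 0.22611836 [ 0.3782 -0.0364 -0.0003] [nan nan nan] [ 0.4353 -0.0032  0.1053]
286 0.22579761 [ 0.3743 -0.0389  0.0013] [ 0.4227 -0.002   0.0942] [ 0.4322 -0.0053  0.1037]
292 0.22761112 [ 0.3693 -0.0421  0.001 ] [ 0.4202 -0.0035  0.0944] [ 0.4299 -0.0068  0.1038]
298 0.22882675 [ 0.3644 -0.0453  0.0013] [ 0.4177 -0.0051  0.0947] [ 0.4284 -0.0078  0.1053]
[0.4363 0.0015 0.05  ]
```

Depth shows the pin top at (.432,-.0015) inside the slot between the fingers, so it's captured even though the opening reads 3.9 mm. I'll try the first part of the arc.

```bash
python3 -m inch '[0.0004,-0.0003,-0.0037,-1.6,0, 0.0004,-0.0011,-0.0072,-3.2,0, 0.0004,-0.0025,-0.0107,-4.8,0, 0.0004,-0.0025,-0.0107,-4.8,0]' 30
python3 - <<'E'
from h import *
np.set_printoptions(precision=4,suppress=True,linewidth=150)
p,d,c=snap('wrist','w3.png'); W=cloud(c,d,True)
for v in range(208,270,6): print(v,W[v,256])
m=(abs(W[...,2]-.05)<.002)&(np.hypot(W[...,0]-.4063,W[...,1]+.0179)<.038); q=W[m]; print(m.sum(),np.median(q,0))
E
```

```text
clock: 5.15
tcp_pos: [0.42, 0.0045, 0.0527]
ee_rot: [[-0.0, 0.549, 0.836], [0.0, 0.836, -0.549], [-1.0, -0.0, -0.0]]
wrist_force: [0.3, 0.4, -0.0]
gripper_width: -0.0
208 [0.424  0.0094 0.0186]
214 [0.4217 0.0058 0.0182]
220 [0.4194 0.0023 0.0179]
226 [0.4267 0.0139 0.0633]
232 [0.4263 0.0133 0.0692]
238 [0.4265 0.0137 0.0772]
244 [0.4262 0.0134 0.0827]
250 [0.4266 0.0139 0.0899]
256 [0.4263 0.0135 0.0943]
262 [0.4251 0.0117 0.0953]
268 [0.4235 0.0093 0.0951]
148 [0.4332 0.0002 0.0505]
```

Run:
```python
from h import *
p=cv2.imread('pics/w3.png'); cv2.imwrite('pics/w3c.png',cv2.resize(p[120:330,126:386],(780,630))[:600])
```

```text
(no output)
```

View pics/w3c.png

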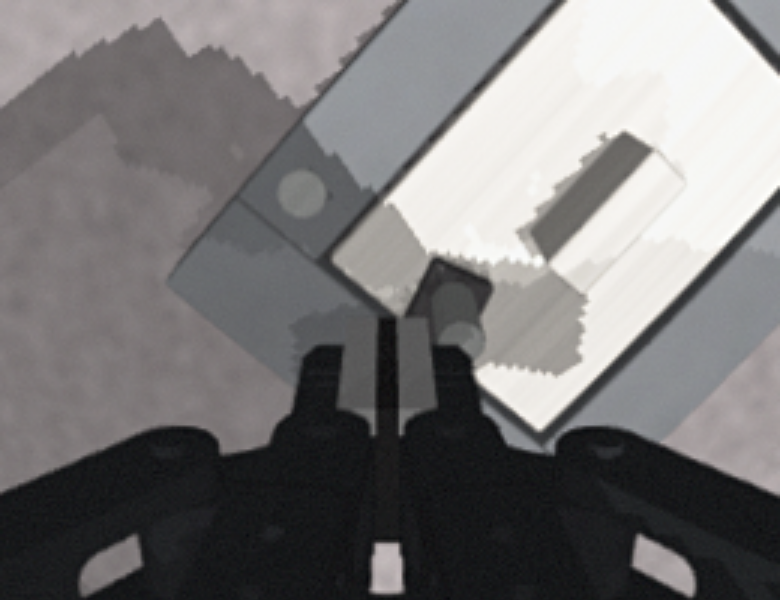

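Pads (grey, tips at (385,320) in the crop) closed above the pin: pin stayed at (460,335). The tips seem higher than the description says, so I'll measure the tip height.

Run:
```python
from h import *
np.set_printoptions(precision=4,suppress=True,linewidth=150)
s=readout.get_state()
c=eyes.get_calibration('wrist')
print('cam',c['xyz'], tool(c['xyz'],s), 'cam in tool'); print(np.array(s['ee_rot']).T@np.array(c['attitude']))
p,d,c=snap('wrist'); W=cloud(c,d,True)
for v in range(220,230): print(v,p[v,244],W[v,244],p[v,264],W[v,264])
for n in('scene','top'):
    p,d,c=snap(n); W=cloud(c,d)
    r=np.hypot(W[...,0]-.42,W[...,1]-.0045); m=(r<.03)
    q=W[m]; print(n,np.sort(q[:,2].round(3))[::max(1,len(q)//25)])
```

```text
cam [0.456  0.0594 0.1998] [-0.147   0.0656 -0.0005] cam in tool
[[-0.001  -0.2596  0.9657]
 [ 0.0008 -0.9657 -0.2596]
 [ 1.      0.0005  0.0011]]
220 [100 100 105] [0.4136 0.0073 0.0206] [38 37 38] [0.4257 0.0027 0.0281]
221 [102 105 108] [0.4135 0.0071 0.0218] [51 46 50] [0.4252 0.0019 0.0275]
222 [ 98 100 101] [0.4128 0.006  0.0203] [56 56 56] [0.4248 0.0013 0.0272]
223 [89 91 93] [0.4125 0.0056 0.0208] [58 58 58] [0.4246 0.0009 0.0278]
224 [87 89 91] [0.412  0.0049 0.0203] [55 55 55] [0.4242 0.0004 0.0278]
225 [84 86 87] [0.4216 0.0167 0.0606] [67 67 67] [0.43   0.0112 0.0606]
226 [85 87 88] [0.4218 0.0169 0.0628] [87 86 86] [0.4301 0.0115 0.0629]
227 [90 87 89] [0.4213 0.0162 0.0619] [93 92 93] [0.4301 0.0116 0.0643]
228 [86 86 85] [0.422  0.017  0.0659] [90 90 89] [0.43   0.0115 0.0655]
229 [88 89 89] [0.4219 0.0169 0.0668] [91 91 89] [0.4299 0.0114 0.0662]
scene [0.01  0.018 0.02  0.021 0.022 0.024 0.029 0.049 0.089 0.124 0.153 0.328 0.566 0.567 0.568 0.569 0.569 0.57  0.57  0.571 0.571 0.571 0.571 0.572
 0.572 0.583]
top [0.561 0.564 0.566 0.567 0.567 0.568 0.568 0.568 0.569 0.569 0.569 0.569 0.569 0.57  0.57  0.57  0.57  0.57  0.571 0.589 0.589 0.59  0.591 0.591
 0.592 0.594]
```

Tip bottom is at z≈0.060 with the TCP at 0.0527: the tips are ~7 mm behind the reported TCP, not 22 mm ahead. I'll work from the measured offset: reopen over the pin and go lower, checking the tips on the way.

```bash
python3 to.py '[[.4289,-.0032,.053,-57]]'
```

```text
t 5.35 tcp [0.4203 0.0043 0.0528] az -33.4 w -0.0001 F [-0.3  0.9 -1.4] tilt [-0.  0. -1.] j [ 0.01  0.17 -0.55  0.85  0.    2.16]
[-0.0002 -0.0016  0.0113] spin 4.72
```

```bash
python3 -m inch '[-0.002,-0.0016,0.0113,2.36,0.034, -0.002,-0.0016,0.0113,4.72,0.034, -0.002,-0.0016,0.0113,4.72,0.034, 0.006,-0.0016,0.0113,4.72,0.034, 0.012,-0.0016,0.0113,4.72,0.034, 0.012,-0.0016,0.0113,4.72,0.034]' 30
cat > tip.py <<'E'
from h import *
np.set_printoptions(precision=4,suppress=True,linewidth=150)
s=readout.get_state(); p,d,c=snap('wrist','tip.png'); W=cloud(c,d,True)
R=np.array(s['ee_rot']); T=(W-np.array(s['tcp_pos']))@R   # tool coords
# pads: front face at tool y ~ +11mm
m=(abs(T[...,1]-.0113)<.0025)&(abs(T[...,2])<.06)&(T[...,0]<.03)&(T[...,0]>-.035)
m&=(p.max(-1)>60)
for sg in(-1,1):
    q=T[m&(np.sign(T[...,2])==sg)]
    if len(q): print('finger',sg,'tip x',np.percentile(q[:,0],99),'inner z',np.percentile(q[:,2]*sg,2)*sg,'outer',np.percentile(q[:,2]*sg,98)*sg,len(q))
print(s['tcp_pos'],s['gripper_width'],s['wrist_force'])
E
python3 tip.py
```

```text
clock: 6.1
tcp_pos: [0.4283, -0.0033, 0.0401]
ee_rot: [[-0.001, 0.839, 0.545], [-0.0, 0.545, -0.839], [-1.0, -0.001, -0.001]]
wrist_force: [-0.1, 0.1, 0.9]
gripper_width: 0.034
finger -1 tip x 0.02276659202120181 inner z -0.0006764587526474417 outer -0.045256392287198466 856
finger 1 tip x 0.0252030880667285 inner z 0.0011126173577520862 outer 0.058446152903348765 995
[ 0.4283 -0.0033  0.0401] 0.03399786914229573 [-0.1067  0.1495  0.8884]
```

```bash
sed -i 's/^m=.*/m=(abs(T[...,1]-.0113)<.004)\&(abs(T[...,2])<.045)\&(W[...,2]>.0285)\&(T[...,0]>-.035)/; s/^m&=.*/m\&=(T[...,2]**2>.005**2)|(W[...,2]>.052)/; s/,99)/,99.5)/' tip.py; python3 tip.py; python3 -c "
import cv2
p=cv2.imread('pics/tip.png'); cv2.imwrite('pics/tipc.png',cv2.resize(p[140:320,126:386],(780,540)))"
```

```text
finger -1 tip x -0.00910827201433888 inner z -0.01718961264150043 outer -0.029345529853756075 404
finger 1 tip x -0.006637498931000214 inner z 0.01636908958208942 outer 0.028612831793756406 397
[ 0.4286 -0.0032  0.0405] 0.03406381233666417 [ 0.0411  0.4382 -0.2521]
```

View pics/tipc.png

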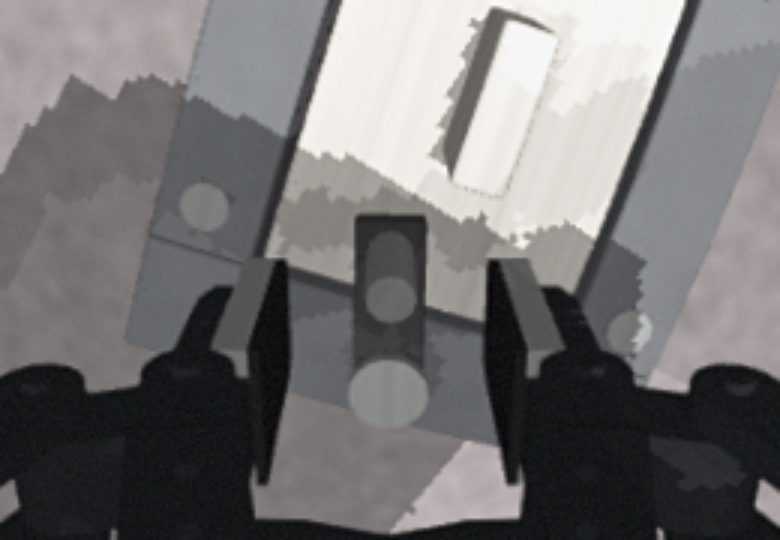

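Tool is centred on the pin (pin at (390,298), pad faces at x≈285 and 488). Measured pad gap is 34 mm as commanded, tips ~7.5 mm behind the TCP. Descend 17 mm and close.

```bash
python3 -m inch '[0.009,0,0,0,0.034, 0.017,0,0,0,0.034, 0.017,0,0,0,0.034, 0.017,0,0,0,0.002, 0.017,0,0,0,0.002, 0.017,0,0,0,0.002, 0.017,0,0,0,0.002, 0.017,0,0,0,0.002]' 30
python3 - <<'E'
from to import *
A=np.array([.4063,-.0179])
s=readout.get_state(); p=np.array(s['tcp_pos'])[:2]; v=p-A; a0=np.arctan2(v[1],v[0]); r=np.hypot(*v); print('a0',a0,r)
R=np.array(s['ee_rot']); az=np.degrees(np.arctan2(R[1,2],R[0,2]))
ds=np.radians([8,16,24,32,40,48,56,64,70,74])
go([[*(A+r*np.array([np.cos(a0+d),np.sin(a0+d)])),.0235,az+np.degrees(d)] for d in ds])
E
```

```text
clock: 7.2
tcp_pos: [0.429, -0.0032, 0.0238]
ee_rot: [[-0.0, 0.839, 0.545], [0.0, 0.545, -0.839], [-1.0, -0.0, -0.0]]
wrist_force: [0.1, 0.1, 2.0]
gripper_width: 0.0074
a0 0.5741281773297897 0.027004465349511526
t 7.2 tcp [ 0.429  -0.0032  0.0238] az -57.0 w 0.0074 F [0.1 0.1 2. ] tilt [-0.  0. -1.] j [-0.01  0.22 -0.58  0.77  0.    2.56]
[ 0.0003 -0.0003 -0.0038] spin -1.6
[ 0.0003 -0.001  -0.0074] spin -3.2
[ 0.0003 -0.0023 -0.011 ] spin -4.8
[ 0.0003 -0.0041 -0.0143] spin -6.4
[ 0.0003 -0.0063 -0.0174] spin -8.0
[ 0.0003 -0.0089 -0.0201] spin -9.6
[ 0.0003 -0.0119 -0.0224] spin -11.2
[ 0.0003 -0.0151 -0.0243] spin -12.8
[ 0.0003 -0.0177 -0.0254] spin -14.0
[ 0.0003 -0.0195 -0.026 ] spin -14.8
```

```bash
python3 -m inch '[0,-0.0003,-0.0038,-1.6,0.002, 0,-0.001,-0.0074,-3.2,0.002, 0,-0.0023,-0.011,-4.8,0.002, 0,-0.0041,-0.0143,-6.4,0.002, 0,-0.0063,-0.0174,-8,0.002, 0,-0.0089,-0.0201,-9.6,0.002, 0,-0.0119,-0.0224,-11.2,0.002, 0,-0.0151,-0.0243,-12.8,0.002, 0,-0.0177,-0.0254,-14,0.002, 0,-0.0195,-0.026,-14.8,0.002]' 30; python3 to.py '[]'
```

```text
clock: 8.45
tcp_pos: [0.3988, 0.0077, 0.0239]
ee_rot: [[0.001, -0.295, 0.955], [-0.001, 0.955, 0.295], [-1.0, -0.001, 0.0]]
wrist_force: [3.1, -3.1, -2.1]
gripper_width: 0.0077
t 8.45 tcp [0.3988 0.0077 0.0239] az 17.2 w 0.0077 F [ 3.1 -3.1 -2.1] tilt [ 0.001 -0.001 -1.   ] j [ 0.02  0.17 -0.65  0.76 -0.    1.29]
```

```bash
python3 -m inch '[0,0,0,0,0.03, 0,0,0,0,0.03, 0,0,0,0,0.03, -0.05,0,0,0,0.026, -0.08,0,0,0,0.026, -0.08,0,0,0,0.026]' 30
python3 - <<'E'
from to import *
p,d,c=snap('wrist'); W=cloud(c,d,True)
m=(abs(W[...,2]-.05)<.0015)&(np.hypot(W[...,0]-.4063,W[...,1]+.0179)<.042); q=W[m]; print(m.sum(),np.median(q,0))
go([[.468,-.001,.08,-74.8]])
E
```

```text
clock: 9.2
tcp_pos: [0.4002, 0.0078, 0.1057]
ee_rot: [[0.004, -0.294, 0.956], [-0.001, 0.956, 0.294], [-1.0, -0.002, 0.004]]
wrist_force: [-0.2, -0.2, -0.9]
gripper_width: 0.0257
113 [0.39693706 0.01204715 0.05038256]
t 9.25 tcp [0.3993 0.0077 0.1044] az 17.1 w 0.0261 F [-0.7 -0.2 -1. ] tilt [ 0.002 -0.001 -1.   ] j [ 0.02  0.07 -0.52  0.98 -0.    1.29]
[ 0.0246 -0.0285  0.063 ] spin 18.39
```

Tab now at ≈1.6 rad. On to the cover.

```bash
python3 -m inch '[0.02,-0.0285,0.063,18.39,0.026, 0.02,-0.0285,0.063,18.39,0.026, 0.02,-0.0285,0.063,18.39,0.026, 0.02,-0.0285,0.063,18.39,0.026, 0.02,-0.0285,0.063,18.39,0.026, 0.02,-0.0285,0.063,18.39,0.026, 0.02,-0.0285,0.063,18.39,0.026, 0.02,-0.0285,0.063,18.39,0.026, 0.02,-0.0285,0.063,18.39,0.026, 0.02,-0.0285,0.063,18.39,0.026]'
python3 - <<'E'
from to import *
p,d,c=snap('wrist','w5.png'); W=cloud(c,d,True)
m=(abs(W[...,2]-.042)<.002)&(np.hypot(W[...,0]-.468,W[...,1]+.001)<.025); q=W[m][:,:2].astype(np.float32); print(m.sum(),cv2.minAreaRect(q*1000))
go([[.468,-.001,.015,-74.8]])
cv2.imwrite('pics/w5c.png',cv2.resize(p[:,:,::-1][100:320,126:386],(780,600)))
E
```

```text
clock: 10.5
tcp_pos: [0.4673, -0.0009, 0.0835]
ee_rot: [[0.001, 0.965, 0.262], [-0.001, 0.262, -0.965], [-1.0, 0.001, 0.001]]
wrist_force: [0.2, -1.2, -0.5]
gripper_width: 0.0261
641 ((468.57464599609375, -0.52740478515625), (30.003238677978516, 9.59744644165039), 15.65864372253418)
t 10.55 tcp [ 0.4674 -0.0009  0.0837] az -74.7 w 0.0259 F [ 0.2  0.4 -0.4] tilt [ 0.001 -0.001 -1.   ] j [-0.    0.23 -0.39  0.95 -0.    2.87]
[0.0687 0.0005 0.0002] spin 0.02
```

View pics/w5c.png

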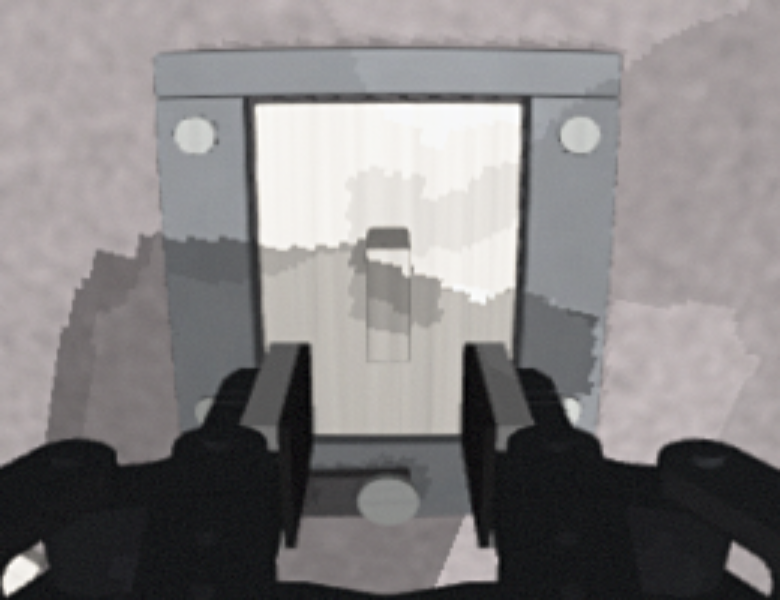

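Fin at (388,300) centred between the pads, tab lying along the rim at (355,490), frame square to the tool. Descend and grip.

```bash
python3 -m inch '[0.04,0.001,0.0002,0,0.026, 0.067,0.001,0.0002,0,0.026, 0.067,0.001,0.0002,0,0.026, 0.067,0.001,0.0002,0,0.004, 0.067,0.001,0.0002,0,0.004, 0.067,0.001,0.0002,0,0.004, 0.067,0.001,0.0002,0,0.004, 0.067,0.001,0.0002,0,0.004]' 50; python3 to.py '[]'
python3 -m inch '[-0.01,0,0,0,0.004, -0.02,0,0,0,0.004, -0.05,0,0,0,0.004, -0.07,0,0,0,0.004, -0.07,0,0,0,0.004]' 50; python3 to.py '[[.4433,-.2752,.085,-90],[.4433,-.2752,.009,-90]]'
```

```text
clock: 11.55
tcp_pos: [0.4685, -0.0009, 0.0167]
ee_rot: [[0.001, 0.964, 0.264], [-0.001, 0.264, -0.964], [-1.0, 0.001, 0.001]]
wrist_force: [0.5, 0.4, -2.2]
gripper_width: 0.0094
t 11.55 tcp [ 0.4685 -0.0009  0.0167] az -74.7 w 0.0094 F [ 0.5  0.4 -2.2] tilt [ 0.001 -0.001 -1.   ] j [-0.    0.3  -0.49  0.78 -0.    2.87]
clock: 12.18
tcp_pos: [0.4697, -0.0008, 0.0885]
ee_rot: [[0.004, 0.964, 0.264], [-0.001, 0.264, -0.964], [-1.0, 0.004, 0.002]]
wrist_force: [0.0, 0.6, -1.6]
gripper_width: 0.0091
t 12.175 tcp [ 0.4697 -0.0008  0.0885] az -74.7 w 0.0091 F [ 0.   0.6 -1.6] tilt [ 0.004 -0.001 -1.   ] j [-0.    0.22 -0.39  0.96 -0.    2.87]
[ 0.0035 -0.0979  0.2576] spin 3.06
[ 0.0795 -0.0982  0.2575] spin 3.06
```

```bash
python3 -m inch '[0.0035,-0.0979,0.2576,3.06,0.004, 0.0035,-0.0979,0.2576,3.06,0.004, 0.0035,-0.0979,0.2576,3.06,0.004, 0.0035,-0.0979,0.2576,3.06,0.004, 0.0035,-0.0979,0.2576,3.06,0.004, 0.0035,-0.0979,0.2576,3.06,0.004, 0.0035,-0.0979,0.2576,3.06,0.004, 0.0035,-0.0979,0.2576,3.06,0.004, 0.0035,-0.0979,0.2576,3.06,0.004]' 50; python3 to.py '[[.4433,-.2752,.03,-90],[.4433,-.2752,.010,-90]]'
python3 - <<'E'
from h import *
p,d,c=snap('wrist','w6.png')
cv2.imwrite('pics/w6c.png',cv2.resize(p[:,:,::-1][60:360,66:446],(760,600)))
E
```

```text
clock: 13.3
tcp_pos: [0.4435, -0.2744, 0.0851]
ee_rot: [[0.004, 1.0, 0.001], [-0.001, 0.001, -1.0], [-1.0, 0.004, 0.001]]
wrist_force: [0.4, 0.0, -1.5]
gripper_width: 0.0089
t 13.3 tcp [ 0.4435 -0.2744  0.0851] az -89.9 w 0.0089 F [ 0.4  0.  -1.5] tilt [ 0.004 -0.001 -1.   ] j [-0.56  0.32 -0.26  0.99  0.    2.58]
[ 0.0551 -0.0005  0.0007] spin 0.02
[ 0.0751 -0.0005  0.0007] spin 0.02
```

View pics/w6c.png

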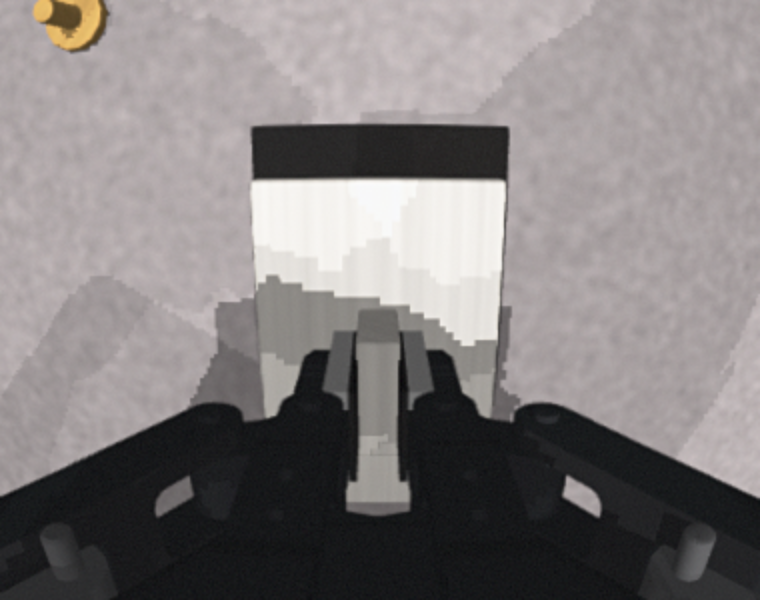

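Cover hangs level and square from (250,180) to (507,180), centred over the mat (front edge (252..508,128)). Lowering.

```bash
python3 -m inch '[0.045,-0.0005,0.0007,0,0.004, 0.065,-0.0005,0.0007,0,0.004, 0.073,-0.0005,0.0007,0,0.004, 0.0765,-0.0005,0.0007,0,0.004, 0.0765,-0.0005,0.0007,0,0.004]' 50; python3 to.py '[]'
```

```text
clock: 13.98
tcp_pos: [0.4438, -0.2755, 0.0092]
ee_rot: [[0.005, 1.0, 0.001], [-0.001, 0.001, -1.0], [-1.0, 0.005, 0.001]]
wrist_force: [-0.3, -1.0, -1.0]
gripper_width: 0.0087
t 13.975 tcp [ 0.4438 -0.2755  0.0092] az -89.9 w 0.0087 F [-0.3 -1.  -1. ] tilt [ 0.005 -0.001 -1.   ] j [-0.56  0.4  -0.36  0.81  0.    2.58]
```

```bash
python3 -m inch '[0.0006,0,0,0,0.004, 0.0006,0,0,0,0.03, 0.0006,0,0,0,0.03, 0.0006,0,0,0,0.03, -0.05,0,0,0,0.03, -0.1,0,0,0,0.03, -0.1,0,0,0,0.03]' 50
python3 - <<'E'
from to import *
p,d,c=snap('wrist'); W=cloud(c,d,True)
def rect(z,cx,cy,r,t=.0025):
    m=(abs(W[...,2]-z)<t)&(np.hypot(W[...,0]-cx,W[...,1]-cy)<r); q=W[m][:,:2].astype(np.float32); print(z,m.sum(),cv2.minAreaRect(q*1000))
rect(.034,.4435,-.2752,.025)
g=cv2.cvtColor(p,cv2.COLOR_RGB2GRAY)
m=(abs(W[...,2]-.01)<.004)&(g>110)&(np.hypot(W[...,0]-.4435,W[...,1]+.2752)<.07); print('plate',cv2.minAreaRect(W[m][:,:2].astype(np.float32)*1000))
m=(g<60)&(abs(W[...,2]-.003)<.005)&(np.abs(W[...,0]-.4435)<.07)&(abs(W[...,1]+.2752)<.06); q=W[m]; print('mat',q.min(0),q.max(0))
from fit import *
p,d,c=snap('top')
o=ortho(p,c,.004,.445,-.276,.09); 
cv2.imwrite('pics/mat.png',o[:,:,::-1])
go([[.6495,.255,.1,-20]])
E
```

```text
clock: 14.85
tcp_pos: [0.4452, -0.2767, 0.1129]
ee_rot: [[0.01, 1.0, 0.001], [-0.004, 0.001, -1.0], [-1.0, 0.01, 0.004]]
wrist_force: [0.5, -0.5, -0.6]
gripper_width: 0.0299
0.034 481 ((444.6392822265625, -275.5429382324219), (30.396785736083984, 9.675241470336914), 0.08096561580896378)
plate ((444.54473876953125, -275.46893310546875), (64.1866455078125, 95.85366821289062), 89.84558868408203)
mat [ 0.37779344 -0.32470071 -0.00080383] [ 0.50253482 -0.22552307  0.00700539]
t 14.95 tcp [ 0.4434 -0.2755  0.1093] az -89.9 w 0.0299 F [-0.6  0.2  0.3] tilt [ 0.006 -0.001 -1.   ] j [-0.56  0.3  -0.22  1.04  0.    2.58]
[ 0.0097  0.2068 -0.5302] spin -13.98
```

View pics/mat.png

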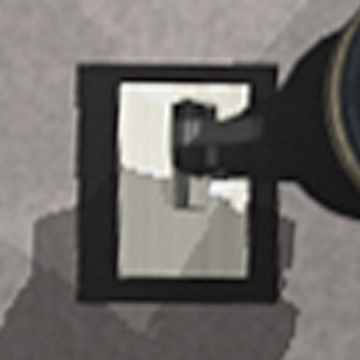

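Cover is square and central on the mat: plate spans (118..248, 82..279) inside mat (78..278, 63..302). Next the die.

```bash
python3 -m inch '[0.0097,0.2068,-0.5302,-14,0.064, 0.0097,0.2068,-0.5302,-14,0.064, 0.0097,0.2068,-0.5302,-14,0.064, 0.0097,0.2068,-0.5302,-14,0.064, 0.0097,0.2068,-0.5302,-14,0.064, 0.0097,0.2068,-0.5302,-14,0.064, 0.0097,0.2068,-0.5302,-14,0.064, 0.0097,0.2068,-0.5302,-14,0.064, 0.0097,0.2068,-0.5302,-14,0.064, 0.0097,0.2068,-0.5302,-14,0.064]' 60
cat > die.py <<'E'
from to import *
# circle fit of top disc at height z near (cx,cy), radius R, from wrist depth edges
def disc(z,cx,cy,R,n='wrist',t=.002):
    p,d,c=snap(n,'last.png'); W=cloud(c,d,n=='wrist')
    m=(abs(W[...,2]-z)<t)&(np.hypot(W[...,0]-cx,W[...,1]-cy)<R*1.5); q=W[m][:,:2].astype(np.float32)*1000
    print(n,z,m.sum(),np.round(cv2.minEnclosingCircle(q)[0],1),round(cv2.minEnclosingCircle(q)[1],1),'rect',np.round(cv2.minAreaRect(q)[0],1)) if len(q)>5 else print('none')
E
python3 - <<'E'
from die import *
disc(.03,.6495,.255,.022)
go([[.6495,.255,.004,-20]])
E
```

```text
clock: 16.2
tcp_pos: [0.649, 0.2585, 0.0969]
ee_rot: [[0.003, 0.337, 0.941], [-0.002, 0.941, -0.337], [-1.0, -0.001, 0.003]]
wrist_force: [-0.5, -1.4, -0.8]
gripper_width: 0.0644
wrist 0.03 2191 [649.8 255.9] 22.1 rect [650.1 256. ]
t 16.25 tcp [0.6488 0.2572 0.0972] az -19.8 w 0.0639 F [-0.9  0.   0.1] tilt [ 0.003 -0.002 -1.   ] j [ 0.38  0.68  0.34  1.23 -0.    2.29]
[ 0.0932 -0.0017  0.0011] spin 0.05
```

```bash
python3 -m inch '[0.05,-0.0009,0.0014,0,0.064, 0.085,-0.0009,0.0014,0,0.064, 0.093,-0.0009,0.0014,0,0.064, 0.093,-0.0009,0.0014,0,0.064, 0.093,-0.0009,0.0014,0,0.036, 0.093,-0.0009,0.0014,0,0.036, 0.093,-0.0009,0.0014,0,0.036, 0.093,-0.0009,0.0014,0,0.036, 0.093,-0.0009,0.0014,0,0.036]' 80; python3 to.py '[]'
```

```text
clock: 17.38
tcp_pos: [0.6511, 0.2557, 0.0067]
ee_rot: [[0.006, 0.338, 0.941], [-0.002, 0.941, -0.338], [-1.0, 0.0, 0.006]]
wrist_force: [-4.0, -2.4, 11.9]
gripper_width: 0.0417
t 17.375 tcp [0.6511 0.2557 0.0067] az -19.8 w 0.0417 F [-4.  -2.4 11.9] tilt [ 0.006 -0.002 -1.   ] j [ 0.38  0.73  0.2   1.04 -0.    2.29]
```

```bash
python3 -m inch '[-0.03,0,0,0,0.036, -0.08,0,0,0,0.036, -0.08,0,0,0,0.036]' 80
python3 - <<'E'
from to import *
from die import *
p,d,c=snap('wrist','w8.png'); W=cloud(c,d,True)
s=readout.get_state(); T=(W-np.array(s['tcp_pos']))@np.array(s['ee_rot'])
m=(abs(T[...,0])<.06)&(np.abs(T[...,2])<.06)&(T[...,1]<.03)
# ring top: highest flat layer
q=T[(np.hypot(T[...,1],T[...,2])<.03)&(T[...,0]<.02)&(T[...,0]>-.05)]
print(np.histogram(q[:,0],bins=np.arange(-.05,.022,.004)))
go([[.468,-.001,.1,15.2],[.468,-.001,.016,15.2]])
cv2.imwrite('pics/w8c.png',cv2.resize(p[:,:,::-1][100:320,126:386],(780,600)))
E
```

```text
clock: 17.75
tcp_pos: [0.6533, 0.2569, 0.0923]
ee_rot: [[0.013, 0.338, 0.941], [0.001, 0.941, -0.338], [-1.0, 0.006, 0.012]]
wrist_force: [0.3, -0.2, -3.1]
gripper_width: 0.0412
(array([ 484,  395,  280,  252,  239, 4254, 1550,  451,  394,  305,  231,
        219,  160,    6,    0,    0,    0]), array([-0.05 , -0.046, -0.042, -0.038, -0.034, -0.03 , -0.026, -0.022,
       -0.018, -0.014, -0.01 , -0.006, -0.002,  0.002,  0.006,  0.01 ,
        0.014,  0.018]))
t 17.8 tcp [0.6521 0.2564 0.0896] az -19.8 w 0.0415 F [ 0.2  0.  -3.4] tilt [ 0.01  0.   -1.  ] j [ 0.38  0.68  0.32  1.21 -0.    2.29]
[-0.0123 -0.3045 -0.086 ] spin -7.0
[ 0.0717 -0.3048 -0.0868] spin -7.0
```

View pics/w8c.png

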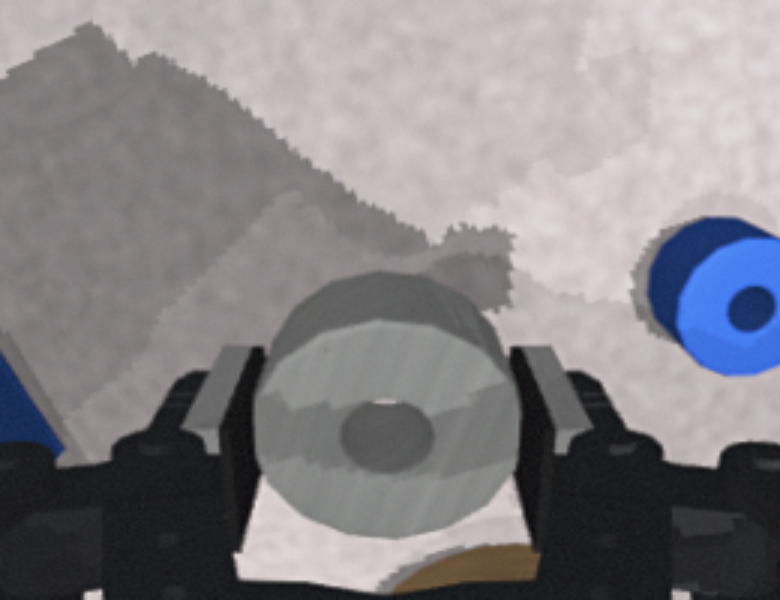

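Die is gripped level, ring centre at (388,430); blue look-alike untouched at (750,300). Carry to above the frame.

```bash
python3 -m inch '[-0.012,-0.3045,-0.086,-7,0.036, -0.012,-0.3045,-0.086,-7,0.036, -0.012,-0.3045,-0.086,-7,0.036, -0.012,-0.3045,-0.086,-7,0.036, -0.012,-0.3045,-0.086,-7,0.036, -0.012,-0.3045,-0.086,-7,0.036, -0.012,-0.3045,-0.086,-7,0.036, -0.012,-0.3045,-0.086,-7,0.036, -0.012,-0.3045,-0.086,-7,0.036]' 80
cat > held.py <<'E'
from die import *
def held(lo,hi,R,show=None):
    s=readout.get_state(); p,d,c=snap('wrist',show); W=cloud(c,d,True)
    T=(W-np.array(s['tcp_pos']))@np.array(s['ee_rot'])
    q=T[(np.hypot(T[...,1],T[...,2])<R*1.4)&(T[...,0]<hi)&(T[...,0]>lo)]
    h,e=np.histogram(q[:,0],bins=np.arange(lo,hi,.001)); k=e[h.argmax()]+.0005
    q=q[abs(q[:,0]-k)<.002]; z=np.median(q[:,0]); (a,b),r=cv2.minEnclosingCircle(q[:,1:].astype(np.float32))
    print('held top x',z.round(4),'centre y,z',round(a,4),round(b,4),'r',round(r,4),len(q)); return z,a,b
E
python3 - <<'E'
from held import *
z,a,b=held(-.05,.0,.022); 
# pocket in wrist view: frame rim top points -> centre
go([[.468,-.001,.016,15.2]])
E
```

```text
clock: 18.92
tcp_pos: [0.4684, -0.0003, 0.0994]
ee_rot: [[0.01, -0.264, 0.965], [0.0, 0.965, 0.264], [-1.0, -0.002, 0.009]]
wrist_force: [0.2, 1.0, -2.2]
gripper_width: 0.0414
held top x -0.0238 centre y,z 0.0076 0.0 r 0.0299 5440
t 18.975 tcp [ 4.683e-01 -4.000e-04  9.940e-02] az 15.3 w 0.0416 F [ 0.4  0.5 -1.8] tilt [ 0.01  0.   -1.  ] j [-0.    0.21 -0.38  0.98  0.    1.3 ]
[ 0.0834 -0.0003 -0.0012] spin 0.02
```

Run:
```python
from held import *
s=readout.get_state(); p,d,c=snap('wrist'); W=cloud(c,d,True); T=(W-np.array(s['tcp_pos']))@np.array(s['ee_rot'])
m=(abs(T[...,0]+.0245)<.0025)&(abs(T[...,2])<.018)&(abs(T[...,1])<.035); q=T[m]
for w in(.010,.014,.017):
    k=q[(abs(abs(q[:,2])-w)<.001)]; print(w,k[:,1].min(),k[:,1].max(),len(k))
g=W[m]; A=np.c_[q[:,1:],np.ones(len(q))]; print('plane',np.linalg.lstsq(A,q[:,0],rcond=None)[0], 'world z',np.median(g[:,2]))
```

```text
0.01 -0.019585257756614762 0.01940145218266922 599
0.014 -0.01704312702288903 0.016981715813859186 526
0.017 -0.013864064682470279 0.014291187711968216 405
plane [ 0.00435523  0.00311632 -0.02381045] world z 0.12326081033106498
```

```bash
python3 -m inch '[0.045,-0.0003,-0.0008,0,0.036, 0.07,-0.0003,-0.0008,0,0.036, 0.078,-0.0003,-0.0008,0,0.036, 0.0812,-0.0003,-0.0008,0,0.036, 0.0812,-0.0003,-0.0008,0,0.036]' 80; python3 to.py '[[.4684,-.0009,.018,15.2]]'
```

```text
clock: 19.65
tcp_pos: [0.469, -0.0009, 0.0192]
ee_rot: [[0.011, -0.264, 0.965], [0.0, 0.965, 0.264], [-1.0, -0.003, 0.011]]
wrist_force: [0.0, 0.5, -3.0]
gripper_width: 0.0418
t 19.65 tcp [ 0.469  -0.0009  0.0192] az 15.3 w 0.0418 F [ 0.   0.5 -3. ] tilt [ 0.011  0.    -1.   ] j [-0.    0.29 -0.49  0.77  0.    1.3 ]
[ 0.0012  0.0002 -0.0006] spin 0.02
```

```bash
python3 -m inch '[0.001,0,-0.0005,0,0.036, 0.002,0,-0.0005,0,0.036, 0.002,0,-0.0005,0,0.036, 0.002,0,-0.0005,0,0.036]' 80; python3 to.py '[]'
python3 -m inch '[0,0,0,0,0.06, 0,0,0,0,0.06, 0,0,0,0,0.06, -0.05,0,0,0,0.06, -0.09,0,0,0,0.06, -0.09,0,0,0,0.06]'
python3 - <<'E'
from die import *
disc(.042,.468,-.001,.022)
p,d,c=snap('wrist','w9.png'); cv2.imwrite('pics/w9c.png',cv2.resize(p[:,:,::-1][100:320,126:386],(780,600)))
go([[.6257,-.0873,.12,15.2],[.6257,-.0873,.021,15.2]])
E
```

```text
clock: 20.15
tcp_pos: [0.4695, -0.0011, 0.0187]
ee_rot: [[0.013, -0.264, 0.965], [0.0, 0.965, 0.264], [-1.0, -0.003, 0.013]]
wrist_force: [-6.9, -0.1, 23.6]
gripper_width: 0.0411
t 20.15 tcp [ 0.4695 -0.0011  0.0187] az 15.3 w 0.0411 F [-6.9 -0.1 23.6] tilt [ 0.013  0.    -1.   ] j [-0.    0.29 -0.5   0.77  0.    1.3 ]
clock: 20.9
tcp_pos: [0.4701, -0.0011, 0.1113]
ee_rot: [[0.018, -0.264, 0.964], [0.0, 0.965, 0.264], [-1.0, -0.005, 0.017]]
wrist_force: [-1.1, -0.9, -0.4]
gripper_width: 0.0602
wrist 0.042 2163 [469.4  -1.1] 21.9 rect [469.1  -1. ]
t 21.0 tcp [ 0.4683 -0.001   0.1084] az 15.3 w 0.06 F [ 0.3 -0.5 -0.6] tilt [ 0.013  0.    -1.   ] j [-0.    0.19 -0.37  1.    0.    1.3 ]
[-0.0095 -0.1247  0.1292] spin 0.02
[ 0.0895 -0.1244  0.128 ] spin 0.02
```

View pics/w9c.png

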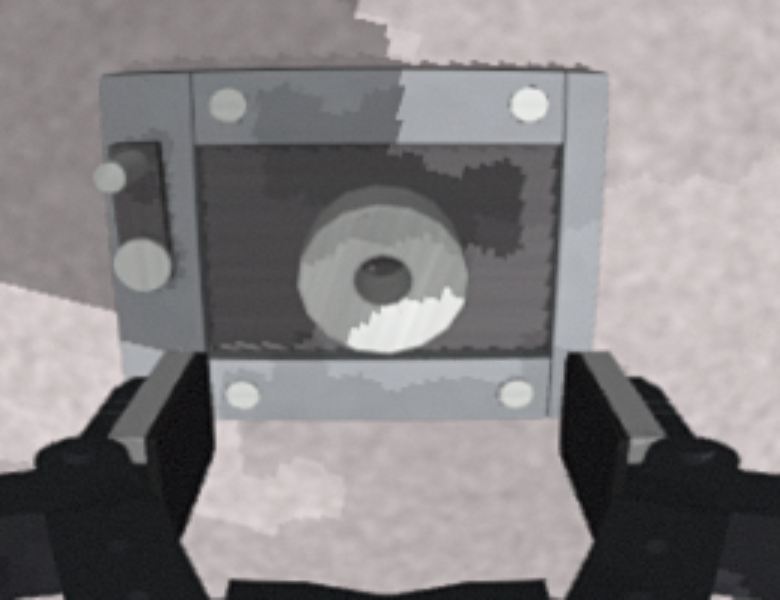

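Ring sits central in the pocket at (383,280), tab along the rim at (140,210). Next the punch.

```bash
python3 -m inch '[-0.0095,-0.1247,0.1292,0,0.044, -0.0095,-0.1247,0.1292,0,0.044, -0.0095,-0.1247,0.1292,0,0.044, -0.0095,-0.1247,0.1292,0,0.044, -0.0095,-0.1247,0.1292,0,0.044]' 60
python3 - <<'E'
from die import *
disc(.05,.6257,-.0873,.012)
go([[.6257,-.0873,.016,15.2]])
E
```

```text
clock: 21.62
tcp_pos: [0.6246, -0.0871, 0.1183]
ee_rot: [[0.01, -0.263, 0.965], [0.001, 0.965, 0.263], [-1.0, -0.002, 0.01]]
wrist_force: [-0.8, -0.0, 0.2]
gripper_width: 0.0439
wrist 0.05 738 [625.6 -85.6] 12.0 rect [625.7 -85.7]
t 21.675 tcp [ 0.6245 -0.0868  0.1189] az 15.3 w 0.044 F [ 0.1  0.4 -0.8] tilt [ 0.011  0.    -1.   ] j [-0.14  0.51  0.12  1.17  0.    1.16]
[ 1.029e-01 -5.000e-04 -1.000e-04] spin 0.02
```

```bash
python3 -m inch '[0.06,0.0008,0.0003,0,0.044, 0.095,0.0008,0.0003,0,0.044, 0.103,0.0008,0.0003,0,0.044, 0.103,0.0008,0.0003,0,0.044, 0.103,0.0008,0.0003,0,0.018, 0.103,0.0008,0.0003,0,0.018, 0.103,0.0008,0.0003,0,0.018, 0.103,0.0008,0.0003,0,0.018]' 60; python3 to.py '[]'
python3 -m inch '[-0.03,0,0,0,0.018, -0.08,0,0,0,0.018, -0.11,0,0,0,0.018, -0.11,0,0,0,0.018]' 60
python3 - <<'E'
from held import *
s=readout.get_state(); p,d,c=snap('wrist','w10.png'); W=cloud(c,d,True); T=(W-np.array(s['tcp_pos']))@np.array(s['ee_rot'])
q=T[(abs(T[...,2])<.011)&(abs(T[...,1])<.02)&(T[...,0]>-.05)&(T[...,0]<.0)]
h,e=np.histogram(q[:,0],bins=np.arange(-.05,.0,.001)); k=e[h.argmax()]+.0005; print('top x',k,h.max())
m=q[abs(q[:,0]-k)<.002]
for w in(.0,.005,.008):
    g=m[abs(abs(m[:,2])-w)<.001]; print(w,g[:,1].min(),g[:,1].max(),len(g))
A=np.c_[m[:,1:],np.ones(len(m))]; print('plane',np.linalg.lstsq(A,m[:,0],rcond=None)[0])
go([[.4692,-.001,.12,15.2],[.4692,-.001,.059,15.2]])
E
```

```text
clock: 22.68
tcp_pos: [0.6266, -0.086, 0.018]
ee_rot: [[0.014, -0.264, 0.964], [0.0, 0.965, 0.264], [-1.0, -0.003, 0.013]]
wrist_force: [-3.7, 0.9, 10.6]
gripper_width: 0.0215
t 22.675 tcp [ 0.6266 -0.086   0.018 ] az 15.3 w 0.0215 F [-3.7  0.9 10.6] tilt [ 0.014  0.    -1.   ] j [-0.14  0.58 -0.03  0.94  0.    1.17]
clock: 23.18
tcp_pos: [0.6269, -0.0863, 0.1315]
ee_rot: [[0.019, -0.264, 0.964], [-0.001, 0.965, 0.264], [-1.0, -0.006, 0.019]]
wrist_force: [-0.4, -0.0, -2.1]
gripper_width: 0.0213
top x -0.03249999999999999 1169
0.0 -0.011623650487778183 0.0123464140800477 219
0.005 -0.011243943022387601 0.011312459312367669 391
0.008 -0.009080840242749359 0.009396214516115178 313
plane [ 0.00601296  0.00466782 -0.03254986]
t 23.225 tcp [ 0.6259 -0.0861  0.1294] az 15.3 w 0.0217 F [-0.3 -0.2 -2.7] tilt [ 0.017 -0.    -1.   ] j [-0.14  0.5   0.13  1.18  0.    1.17]
[ 0.0068  0.1235 -0.1288] spin 0.02
[ 0.0678  0.1238 -0.1298] spin 0.02
```

```bash
python3 -m inch '[0.0,0.1235,-0.1288,0,0.018, 0.0,0.1235,-0.1288,0,0.018, 0.0,0.1235,-0.1288,0,0.018, 0.0,0.1235,-0.1288,0,0.018, 0.03,0.1237,-0.1294,0,0.018, 0.05,0.1237,-0.1296,0,0.018, 0.058,0.1237,-0.1297,0,0.018, 0.058,0.1237,-0.1297,0,0.018]' 60
python3 - <<'E'
from held import *
s=readout.get_state(); p,d,c=snap('wrist','w11.png'); W=cloud(c,d,True)
z0=s['tcp_pos'][2]
m=(abs(W[...,2]-(z0+.0325))<.0025)&(np.hypot(W[...,0]-.469,W[...,1]+.001)<.0145); q=W[m][:,:2].astype(np.float32)*1000; print('punch top',cv2.minAreaRect(q)[:2],len(q))
go([[.4692,-.001,.0595,15.2]])
E
```

```text
clock: 24.22
tcp_pos: [0.4691, -0.0013, 0.0684]
ee_rot: [[0.016, -0.264, 0.965], [-0.0, 0.965, 0.264], [-1.0, -0.004, 0.015]]
wrist_force: [-0.4, 0.4, -2.0]
gripper_width: 0.0213
punch top ((468.529052734375, -1.0407161712646484), (22.13471794128418, 24.308835983276367)) 2022
t 24.275 tcp [ 0.4695 -0.0012  0.0689] az 15.3 w 0.0215 F [-0.6 -0.6 -2.2] tilt [ 0.016 -0.    -1.   ] j [-0.    0.23 -0.43  0.89 -0.    1.3 ]
[ 0.0094  0.0003 -0.0003] spin 0.02
```

```bash
python3 -m inch '[0.006,0.0003,-0.0003,0,0.018, 0.0085,0.0003,-0.0003,0,0.018, 0.0095,0.0003,-0.0003,0,0.018, 0.0098,0.0003,-0.0003,0,0.018, 0.0098,0.0003,-0.0003,0,0.018]' 60; python3 to.py '[]'
```

```text
clock: 24.9
tcp_pos: [0.4695, -0.001, 0.0599]
ee_rot: [[0.017, -0.264, 0.964], [-0.0, 0.965, 0.264], [-1.0, -0.005, 0.017]]
wrist_force: [-5.4, -0.7, 13.9]
gripper_width: 0.0218
t 24.9 tcp [ 0.4695 -0.001   0.0599] az 15.3 w 0.0218 F [-5.4 -0.7 13.9] tilt [ 0.017 -0.    -1.   ] j [-0.    0.24 -0.44  0.87 -0.    1.3 ]
```

Contact (14 N). Release and check, then go for the tub.

```bash
python3 -m inch '[0,0,0,0,0.05, 0,0,0,0,0.05, 0,0,0,0,0.05, -0.05,0,0,0,0.05, -0.08,0,0,0,0.05, -0.08,0,0,0,0.05]'
python3 - <<'E'
from die import *
disc(.092,.469,-.001,.012)
disc(.052,.469,-.001,.018)
disc(.042,.469,-.001,.022)
go([[.6378,-.279,.12,-30]])
p=cv2.imread('pics/last.png'); cv2.imwrite('pics/w12c.png',cv2.resize(p[100:320,126:386],(780,600)))
E
```

```text
clock: 25.65
tcp_pos: [0.4695, -0.001, 0.1419]
ee_rot: [[0.021, -0.264, 0.964], [-0.0, 0.965, 0.264], [-1.0, -0.006, 0.02]]
wrist_force: [0.1, -0.3, -0.1]
gripper_width: 0.0502
wrist 0.092 860 [469.4  -0.6] 12.1 rect [469.1  -0.6]
wrist 0.052 534 [469.2  -0.5] 17.9 rect [467.8   2.7]
wrist 0.042 389 [469.1  -1.2] 21.9 rect [468.2   1.7]
t 25.8 tcp [ 0.4677 -0.001   0.1391] az 15.3 w 0.0497 F [-0.  -0.   0.6] tilt [ 0.016 -0.    -1.   ] j [-0.    0.17 -0.32  1.07 -0.    1.3 ]
[ 0.022  -0.3129  0.0905] spin 9.06
```

View pics/w12c.png

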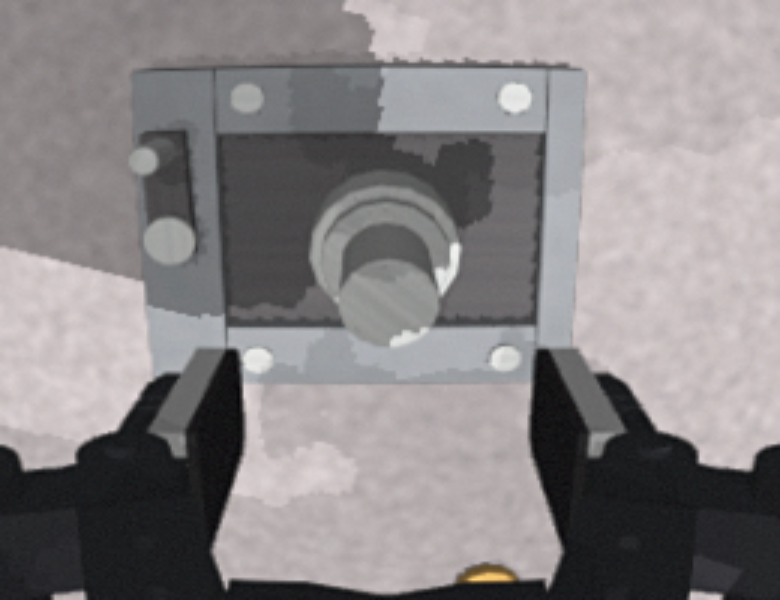

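Punch stands upright, centred on the ring (flange/ring circles agree within 1 mm); tab still aside. Tub next.

```bash
python3 -m inch '[0.0,-0.3129,0.0905,3.06,0.078, 0.0,-0.3129,0.0905,3.06,0.078, 0.0,-0.3129,0.0905,3.06,0.078, 0.0,-0.3129,0.0905,3.06,0.078, 0.02,-0.3129,0.0905,3.06,0.078, 0.02,-0.3129,0.0905,3.06,0.078, 0.02,-0.3129,0.0905,3.06,0.078, 0.02,-0.3129,0.0905,3.06,0.078]' 30
python3 - <<'E'
from die import *
disc(.034,.6378,-.279,.029)
go([[.6378,-.279,.006,0]])
E
```

```text
clock: 26.8
tcp_pos: [0.6374, -0.2781, 0.1216]
ee_rot: [[0.016, -0.0, 1.0], [0.0, 1.0, 0.0], [-1.0, 0.0, 0.016]]
wrist_force: [-0.3, -0.0, 0.6]
gripper_width: 0.0781
wrist 0.034 3557 [ 637.6 -279.4] 28.9 rect [ 637.5 -279. ]
t 26.85 tcp [ 0.6375 -0.278   0.1221] az 0.0 w 0.0776 F [-0.8  0.6  0.2] tilt [ 0.016 -0.    -1.   ] j [-0.41  0.65  0.35  1.26  0.01  1.16]
[ 0.1161 -0.001  -0.0016] spin 0.01
```

```bash
python3 -m inch '[0.06,-0.001,-0.0016,0,0.078, 0.1,-0.001,-0.0016,0,0.078, 0.115,-0.001,-0.0016,0,0.078, 0.115,-0.001,-0.0016,0,0.078, 0.115,-0.001,-0.0016,0,0.05, 0.115,-0.001,-0.0016,0,0.05, 0.115,-0.001,-0.0016,0,0.05, 0.115,-0.001,-0.0016,0,0.05]' 30; python3 to.py '[]'
python3 -m inch '[-0.03,0,0,0,0.05, -0.08,0,0,0,0.05, -0.08,0,0,0,0.05]'
python3 - <<'E'
from held import *
s=readout.get_state(); p,d,c=snap('wrist','w13.png'); W=cloud(c,d,True); T=(W-np.array(s['tcp_pos']))@np.array(s['ee_rot'])
q=T[(abs(T[...,2])<.022)&(abs(T[...,1])<.035)&(T[...,0]>-.05)&(T[...,0]<.0)]
h,e=np.histogram(q[:,0],bins=np.arange(-.05,.0,.001)); k=e[h.argmax()]+.0005; print('top x',k,h.max())
m=q[abs(q[:,0]-k)<.002]; g=m[abs(m[:,2])<.003]; print(g[:,1].min(),g[:,1].max())
go([[.4435,-.176,.085,0],[.4435,-.176,.01,0]])
E
```

```text
clock: 27.85
tcp_pos: [0.6391, -0.2794, 0.0095]
ee_rot: [[0.019, -0.001, 1.0], [-0.001, 1.0, 0.001], [-1.0, -0.001, 0.019]]
wrist_force: [-1.2, 2.7, 7.0]
gripper_width: 0.0571
t 27.85 tcp [ 0.6391 -0.2794  0.0095] az 0.0 w 0.0571 F [-1.2  2.7  7. ] tilt [ 0.019 -0.001 -1.   ] j [-0.42  0.71  0.18  1.02  0.01  1.15]
clock: 28.22
tcp_pos: [0.6403, -0.2806, 0.0956]
ee_rot: [[0.027, -0.001, 1.0], [-0.005, 1.0, 0.001], [-1.0, -0.005, 0.027]]
wrist_force: [0.4, -0.4, -1.2]
gripper_width: 0.0566
top x -0.02549999999999998 4175
-0.028195648850345017 0.029150055675257736
t 28.275 tcp [ 0.6392 -0.2801  0.0929] az 0.0 w 0.057 F [-0.5 -0.5 -1.8] tilt [ 0.024 -0.003 -1.   ] j [-0.42  0.65  0.29  1.19  0.01  1.15]
[ 0.0028  0.1042 -0.1957] spin 0.01
[ 0.0778  0.1045 -0.1975] spin 0.01
```

```bash
python3 -m inch '[0,0.1042,-0.1957,0,0.05, 0,0.1042,-0.1957,0,0.05, 0,0.1042,-0.1957,0,0.05, 0,0.1042,-0.1957,0,0.05, 0,0.1042,-0.1957,0,0.05, 0.05,0.1043,-0.1968,0,0.05, 0.07,0.1045,-0.1974,0,0.05, 0.07,0.1045,-0.1974,0,0.05]' 30; python3 to.py '[[.4435,-.176,.0088,0]]'
```

```text
clock: 29.28
tcp_pos: [0.4428, -0.1758, 0.0166]
ee_rot: [[0.022, -0.001, 1.0], [-0.003, 1.0, 0.001], [-1.0, -0.003, 0.022]]
wrist_force: [-0.1, 0.1, -0.1]
gripper_width: 0.0574
t 29.275 tcp [ 0.4428 -0.1758  0.0166] az 0.0 w 0.0574 F [-0.1  0.1 -0.1] tilt [ 0.022 -0.003 -1.   ] j [-0.38  0.3  -0.49  0.76  0.01  1.19]
[ 0.0078 -0.0002  0.0005] spin 0.01
```

```bash
python3 -m inch '[0.005,-0.0002,0.0005,0,0.05, 0.0075,-0.0002,0.0005,0,0.05, 0.0085,-0.0002,0.0005,0,0.05, 0.0085,-0.0002,0.0005,0,0.05]' 30; python3 to.py '[]'
python3 -m inch '[0,0,0,0,0.078, 0,0,0,0,0.078, 0,0,0,0,0.078, -0.05,0,0,0,0.078, -0.1,0,0,0,0.078, -0.16,0,0,0,0.078, -0.2,0,0,0,0.078, -0.2,0,0,0,0.078]'
python3 - <<'E'
from die import *
disc(.034,.4435,-.176,.029)
p=cv2.imread('pics/last.png'); cv2.imwrite('pics/w14.png',p)
go([[.25,.3,.25,0]])
E
```

```text
clock: 29.78
tcp_pos: [0.4443, -0.1764, 0.0095]
ee_rot: [[0.024, -0.001, 1.0], [-0.003, 1.0, 0.001], [-1.0, -0.003, 0.024]]
wrist_force: [-5.7, 1.2, 20.0]
gripper_width: 0.0571
t 29.775 tcp [ 0.4443 -0.1764  0.0095] az 0.0 w 0.0571 F [-5.7  1.2 20. ] tilt [ 0.024 -0.003 -1.   ] j [-0.38  0.31 -0.5   0.74  0.01  1.19]
clock: 30.78
tcp_pos: [0.441, -0.1763, 0.2122]
ee_rot: [[0.028, -0.0, 1.0], [-0.005, 1.0, 0.001], [-1.0, -0.005, 0.028]]
wrist_force: [-0.3, 0.6, -0.7]
gripper_width: 0.078
wrist 0.034 1927 [ 443.7 -176.2] 28.9 rect [ 443.5 -175.9]
t 30.825 tcp [ 0.4402 -0.1759  0.2102] az 0.0 w 0.078 F [-0.2 -0.6  0.8] tilt [ 0.026 -0.004 -1.   ] j [-0.38  0.14 -0.17  1.24  0.01  1.19]
[-0.0466  0.4759 -0.1888] spin 0.01
```

Tub is at (.4436,-.176). Move the arm aside at height and check everything from above.

```bash
python3 -m inch '[-0.0466,0.4759,-0.1888,0,0.078, -0.0466,0.4759,-0.1888,0,0.078, -0.0466,0.4759,-0.1888,0,0.078, -0.0466,0.4759,-0.1888,0,0.078, -0.0466,0.4759,-0.1888,0,0.078, -0.0466,0.4759,-0.1888,0,0.078, -0.0466,0.4759,-0.1888,0,0.078, -0.0466,0.4759,-0.1888,0,0.078, -0.0466,0.4759,-0.1888,0,0.078, -0.0466,0.4759,-0.1888,0,0.078]' 30
python3 - <<'E'
from fit import *
for n in('top','scene'):
    p,d,c=snap(n,n+'F.png')
    if n=='top': cv2.imwrite('pics/final.png',cv2.resize(p[:,:,::-1][100:300,130:430],(780,520),interpolation=cv2.INTER_CUBIC))
    for nm,z,cx,cy,half,lo,hi in [('mat',.004,.445,-.276,.075,0,50),('cover',.010,.4435,-.2755,.06,150,256),('tub',.034,.4435,-.176,.035,180,256)]:
        o=ortho(p,c,z,cx,cy,half); g=cv2.GaussianBlur(cv2.cvtColor(o,cv2.COLOR_RGB2GRAY),(3,3),0)
        if nm=='cover': g=np.where(ortho(p,c,.010,cx,cy,half)[...,0]>0,g,0)
        m=((g>=lo)&(g<hi)).astype(np.uint8); cs,_=cv2.findContours(m,cv2.RETR_EXTERNAL,cv2.CHAIN_APPROX_NONE)
        if not cs: continue
        R=cv2.minAreaRect(max(cs,key=cv2.contourArea)); print(n,nm,np.round(back(R[0],cx,cy,half),4),np.array(R[1])*.5,round(R[2],2))
    a=np.load(n+'0.npz')['p'].astype(int); b=np.abs(a-p).max(-1)
    print('tape', eyes.mark_of(n,'tape')[:1])
E
```

```text
clock: 32.08
tcp_pos: [0.2488, 0.3012, 0.2485]
ee_rot: [[0.024, -0.004, 1.0], [-0.006, 1.0, 0.004], [-1.0, -0.006, 0.024]]
wrist_force: [1.0, -0.6, 0.1]
gripper_width: 0.0779
top mat [ 0.443  -0.2748] [117.   98.5] 90.0
top cover [ 0.4443 -0.2758] [96.49998474 64.49998474] 90.0
top tub [ 0.4439 -0.1766] [56.92209625 56.56854248] 45.0
tape [{'uv': [206.6, 149.3], 'score': 0.59}]
scene mat [ 0.4435 -0.2755] [116.  96.] 90.0
scene cover [ 0.444  -0.2755] [94.99998474 62.99999237] 90.0
scene tub [ 0.4434 -0.1763] [50.9823494  50.53513718] 63.43
tape [{'uv': [298.7, 198.3], 'score': 0.79}]
```

View pics/final.png

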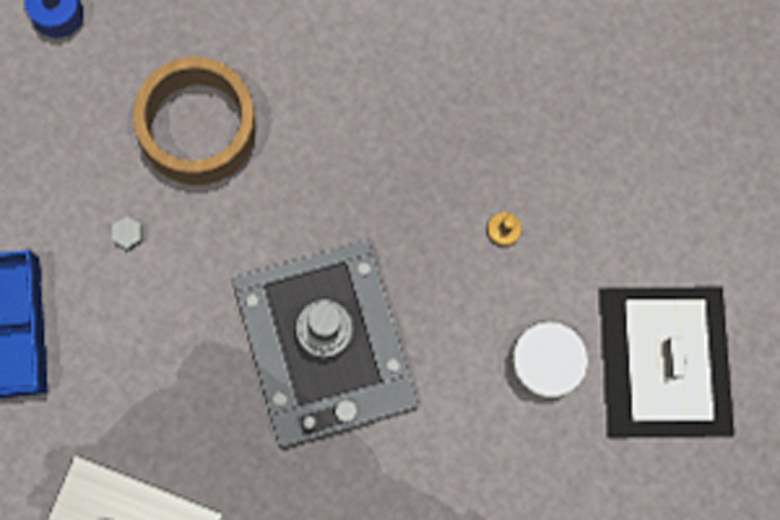

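The final view shows the tab aside at (325,418), punch on die at (325,330), tub at (550,360), cover central on the mat at (670,360) and the tape in its place.

```bash
python3 -c "
from plant import arm; print(arm.sign_off())"
```

```text
the job is handed in; nothing more can be done
None
```

The whole job was done in the order asked and handed in at about 32 s of the 109 s allowed. The hand-in gives no verdict, so the figures below are my own measurements.

| Item | Last check |
|---|---|
| Tab | swung to about 1.6 rad after release and still along the rim in the last picture |
| Cover | about 1 mm from the mat's middle, flat, sides square to the mat |
| Die | within about 1 mm of the pocket's middle |
| Punch | upright, centred on the ring to within about 1 mm |
| Tub | centre at (0.4436, -0.176), level with the mat's middle, about 20 mm clear of its edge |
| Tape and look-alikes | I did not touch them, and they look undisturbed. The network put the tape's mark within 4 pixels of its starting place, inside its usual scatter |

**Disagreement on fingertip height:** The fingertips sat about 7 mm behind the reported TCP, not 22 mm ahead as described. Because of that, the first pinch closed above the tab pin without touching it. I measured the offset with the wrist camera and used the measured value from then on.

**Forces:** The highest wrist reading I saw was about 25 N, when setting the die down. I only read it at the end of each move.

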